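# Wedge two parcels tight in the packing frame

## Task

Push both parcels all the way back into the blue packing frame until each touches its back rail. Then take the loose wooden wedge, start its thin end in the gap between the parcels and the frame's sloping rail, and drive it in from its orange end until the load is locked tight and the wedge stays jammed by itself when you let go. Keep the parcels flat on the counter and leave the other things on the counter where they are.

Things in the scene. Friction and masses are not known exactly. Their poses are not given: they have to be found in the camera images.
- frame: U-shaped blue-painted packing frame fixed to the counter, open at the front; three rails 40 mm high, 18 mm thick, no floor. Origin on the counter between the rails; x points in towards the back rail, y to the left rail. Inner faces: straight left rail y = +105 mm, back rail x = +75 mm. Sloping right rail: its inner face runs from (-60, -111) to (75, -82) mm. Left and right rails begin at x = -60 mm, the mouth.
- gap_mouth (a point): point on the counter in the middle of the mouth of the last gap, between the sloping right rail and the load when that is tight to the left; frame axes (-60, -90) mm, gap there 40 mm wide. It narrows to the back by 12 degrees. Before the wedge goes in, the parcels have up to about 10 mm of sideways play, and the gap is narrower by as much.
- wedge_tight (a point): point on the counter, fixed to the frame, where the wedge's origin comes to lie when the load is tight: about (-10, -85) mm in frame axes. The wedge's x axis then points 6 degrees counterclockwise from the frame's x, and its orange end stands about 25 mm out of the mouth.
- wedge: loose wooden wedge, orange strike cap on its thick end, 150 mm long, 36 mm high, 90 g; symmetrical taper in plan from 14 mm wide (thin end) to 45 mm (orange end), 30 mm at mid-length. Lower than rails and parcels: in the gap it can only be pushed at its orange end; 15 to 22 N drives it tight, friction then holds it. Origin mid-length on its underside; x points to the thin end, 75 mm ahead; z up.
- parcel_b: brown taped parcel, 85 x 110 x 42 mm (x, y, z), 0.14 to 0.26 kg, the smaller one; origin at the centre of its underside. Lies in the frame side by side with the other parcel, either one on the left, its y axis along the frame's x (110 mm runs front to back), sticking out of its place by 20 to 75 mm. Home: its origin at x = +20 mm in the frame's axes.
- parcel_c: brown taped parcel, 90 x 120 x 40 mm (x, y, z), 0.14 to 0.26 kg, the larger one; origin at the centre of its underside. Its y axis along the frame's x (120 mm runs front to back). Home: its origin at x = +15 mm in the frame's axes.
- toy_van: white toy van, 39 x 100 x 44 mm (long along its y), bystander; origin at the centre of its underside
- label_roll: white roll of labels standing on end, 63 mm across, 41 mm high, bystander; origin at the centre of its underside
- packing_tape: roll of brown packing tape lying flat, 96 mm across, 48 mm high, bystander; origin at the centre of its underside
- stamp_return: rubber stamp with a wooden foot and red knob, 26 x 64 x 71 mm, bystander; origin at the centre of its underside

How it is judged (in metres and radians):
On the way, in this order (a step that is already met when the one before it is completed fails the run):
1. both parcels are pushed back to within 4 mm of the back rail (x of parcel_b in the frame of frame above 0.016 m and x of parcel_c in the frame of frame above 0.011 m), for 0.2 s.
2. the wedge is driven into the last gap and presses on the parcel beside it (all of step 1 and x of wedge in the frame of frame above -0.016 m and y of wedge in the frame of frame between -0.105 and -0.07 m and angle between wedge's own z axis and vertical below 0.06 rad and angle between the x axis of wedge and the x axis of frame, either way round below 0.15 rad and (contact force between wedge and parcel_b above 3 N or contact force between wedge and parcel_c above 3 N)), for 0.1 s.
At the end, for the whole second after the job is handed in: Both parcels lie flat in the frame within 4 mm of the back rail; the wedge lies flat in the last gap, lined up with it, within 6 mm of its tight depth or deeper (origin beyond x = -16 mm in the frame's axes), still pressing on the parcel beside it with more than 1 N; all at rest and released (all of step 1 and y of parcel_b in the frame of frame between -0.06 and 0.075 m and y of parcel_c in the frame of frame between -0.06 and 0.075 m and angle between each of parcel_b, parcel_c, wedge's own z axis and vertical below 0.06 rad and x of wedge in the frame of frame above -0.016 m and y of wedge in the frame of frame between -0.105 and -0.07 m and angle between the x axis of wedge and the x axis of frame, either way round below 0.15 rad and (contact force between wedge and parcel_b above 1 N or contact force between wedge and parcel_c above 1 N) and linear speed of each of wedge, parcel_b, parcel_c below 0.01 m/s); the robot touches nothing.
It fails at once if a bystander (toy van, label roll, packing tape or rubber stamp) moved more than 15 mm (distance of any of toy_van, label_roll, packing_tape, stamp_return from where it was at the start of the episode above 0.015 m).
It fails at once if a parcel tipped or lifted (angle between any of parcel_b, parcel_c's own z axis and vertical above 0.3 rad or height (world z) of any of parcel_b, parcel_c above 0.03 m).
It also fails if it takes over 72 s, if anything falls off the work surface, if the arm or the gripper's body presses on something with over 40 N, if the wrist force passes 120 N, or if a joint passes its speed limit or range.

## Robot

A 6-joint arm with a two-finger parallel gripper is mounted at the origin on a cart in front of the work surface, level with it; the furniture and walls round the work are solid. World frame = base frame: x ahead of the robot, y to its left, z up, the work surface at z = 0. Lengths are in mm, angles in rad, forces in N, time in s.
With the tool pointing down it reaches from about 325 to 900 mm from the base axis. Payload 6.1 kg.
Tool frame: the origin (TCP) lies midway between the tips of the shut fingers; the grasp point (between the pads) lies ctrl.grip_point_offset behind it (ctrl.grip_point_offset is the distance from the TCP to the grasp point, in mm); z points along the fingers, y is the line along which they close (so a half turn about z gives the same grasp; the last joint's range is limited). The gripper opens to 85 mm and grips with 20 to 120 N. Pads are 22 mm wide; open, the fingers measure 114 mm over their backs; the gripper's body (76 mm by 85 mm) begins 54 mm behind the grasp point. The pads swing forward as they close: fully open they stand 13 mm farther back than shut.
Start: joints at [-1.446, 0.22, 1.526, -0, 1.395, -0.126], TCP at [155.105, -605.44, 231.3] pointing down, gripper open.
Joint ranges: [-2.98, 2.98], [-0.91, 2.08], [0.09, 2.57], [-1.24, 4.39], [0.2, 2.65], [-2.68, 2.68]. Speed limits (rad/s): [2.57, 2.57, 3.01, 3.14, 3.14, 3.14].

## Interface

Orientations are given as a 3x3 rotation matrix whose columns are the frame's x, y, z axes.
In Python, from cell import ctrl gives the robot as it stands. Calls block until the motion is done:
- ctrl.move_ptp(position, orientation): joint-space move of the TCP to a pose.
- ctrl.move_linear(position, attitude=None, feed=150, guard=None): straight line of the TCP; attitude=None keeps the orientation; feed is the mean speed in mm/s. With guard (N) it stops when the force on the tool has changed by that much, and returns True; else False.
- ctrl.set_joints(angles): joint-space move.
- ctrl.set_gripper(opening, force=None): finger opening in mm; force is the grip in N (None keeps the last); returns when the fingers have stopped.
- ctrl.sleep(seconds).
- ctrl.solve_ik(position, orientation): joint angles nearest the present ones, or None.
- ctrl.get_state(): the state.
- ctrl.read_camera(name): name is "side" or "top" or "wrist"; returns (picture, depth): 480x640x3 uint8, red, green, blue; 480x640 float32, mm along the optical axis (not along the pixel's ray), 0 where there is no reading.
- ctrl.camera_model(name): a dict with "intrinsics" (3x3 intrinsics, pixels), "D" ([k1, k2, p1, p2, k3] as OpenCV has them; the pictures are not rectified), "R" (3x3) and "t" (3): a world point X has camera coordinates R X + t; the wrist camera has in their place "mount" (4x4, takes a point from camera to tool coordinates, whose origin is the TCP and whose axes are the flange's). Camera axes: x right, y down, z forward; pixel columns grow to the right and rows downward; lengths in mm; the calibration is good to about 2 mm. A picture is of the moment at which its call begins: read the wrist's pose just before it. camera_model takes no time and is no camera call.
A pose or a line that the arm cannot do raises ctrl.PlanningError and nothing moves.
- ctrl.sign_off(): hands the job in; it is judged then, once.
The state is a dict: "clock": time; "joint_pos": joint angles; "joint_vel": joint speeds; "joint_efforts": joint torques, N m; "eef_pos": TCP position; "tcp_rot": TCP orientation; "contact_force": force on the tool from outside, world axes, zero at the start; "ft_torque": the same for the moment, N m; "grip_width": finger opening in mm; "grasp_force": force on a finger pad.
Only numpy, scipy, OpenCV 4.12 (cv2) and the standard library are available. Lean on these libraries where they do the work, as an engineer would, in place of code of your own. Each camera call takes 0.05 s, during which the arm holds its last target. There are 200 camera calls.

## Working session

There is one attempt and no reset: what is moved stays moved. The work goes in short steps, each a Python script; the robot and the scene stay as the last script left them, time stands still between calls to the robot, and variables do not carry over. Pictures are saved under pics/ and viewed, at most 10 in all, crops included, and the job is handed in when it is done.

```bash
ls; mkdir -p pics; python3 - <<'E'
from cell import ctrl
import cv2,numpy as np
for n in("top","side"):
    im,d=ctrl.read_camera(n); cv2.imwrite(f"pics/{n}0.png",im[:,:,::-1]); np.savez(f"{n}0.npz",im=im,d=d)
    print(n,ctrl.camera_model(n),(d>0).mean())
print(ctrl.camera_model("wrist"),ctrl.grip_point_offset,ctrl.get_state())
E
```

```text
pics
top {'intrinsics': array([[579.05091613,   0.        , 323.07301105],
       [  0.        , 579.05091613, 239.42755375],
       [  0.        ,   0.        ,   1.        ]]), 'D': array([-0.13608106,  0.        ,  0.        ,  0.        ,  0.        ]), 'R': array([[-0.02322217, -0.99957032, -0.01788598],
       [-0.99049611,  0.02543003, -0.13516939],
       [ 0.13556616,  0.01457707, -0.99066106]]), 't': array([  -3.45783612,  569.17180944, 1142.46253096])} 0.9958658854166667
side {'intrinsics': array([[583.94794823,   0.        , 322.63192153],
       [  0.        , 583.94794823, 239.40818334],
       [  0.        ,   0.        ,   1.        ]]), 'D': array([-0.08110612,  0.        ,  0.        ,  0.        ,  0.        ]), 'R': array([[-0.8864446 ,  0.46277166,  0.00763943],
       [ 0.37920498,  0.73563732, -0.56128541],
       [-0.26536683, -0.49465151, -0.82758705]]), 't': array([ 509.81830398, -185.85009076, 1380.20230644])} 0.9961848958333334
{'intrinsics': array([[334.12938312,   0.        , 322.72776354],
       [  0.        , 334.12938312, 238.19773832],
       [  0. 
[... 632 characters left out ...]
oint_vel': array([ 1.81218968e-03, -1.72733957e-03, -8.30953434e-04, -4.59381841e-05,
       -2.73832864e-04, -1.02890735e-03]), 'joint_efforts': array([ 4.34016993e-04, -4.98244321e+01, -3.90545833e+01, -2.45033807e-04,
        5.67939074e-03, -1.58483437e-05]), 'eef_pos': array([ 155.05318486, -604.89535055,  230.33568043]), 'tcp_rot': array([[ 9.68712721e-01,  2.48184661e-01, -1.95369183e-04],
       [ 2.48184624e-01, -9.68711219e-01,  1.72241043e-03],
       [ 2.38219530e-04, -1.71700852e-03, -9.99998498e-01]]), 'contact_force': array([-0.55592659, -0.2910421 , -0.75111025]), 'ft_torque': array([ 0.04051371, -0.00459432,  0.03760884]), 'grasp_force': 0.0, 'grip_width': 85.32656946663411}
```

View pics/top0.png

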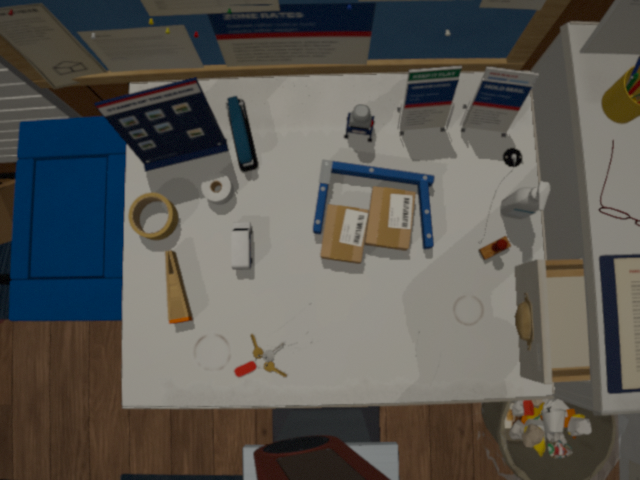

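View pics/side0.png

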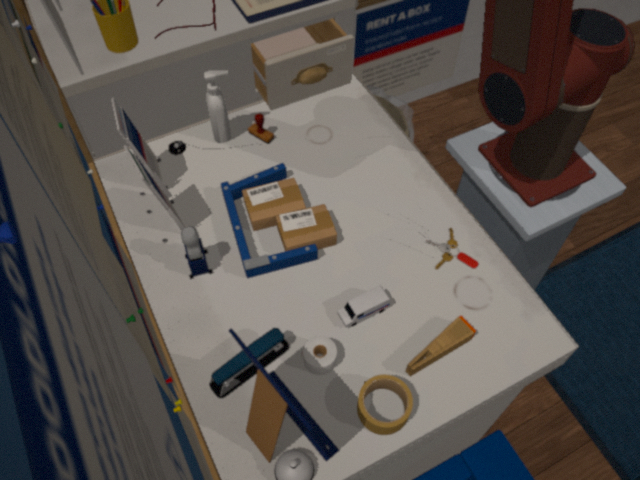

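The top view shows the frame open towards the robot at about (375,205). The left parcel is at (345,235) and sticks out most; the right one is at (390,217). The wedge is at (176,288) with its thin end up in the picture and its orange end at (180,320). Next I'll turn these into coordinates.

```bash
cat > hlp.py <<'E'
import numpy as np,cv2
from cell import ctrl
def pose(n,st=None):
    m=ctrl.camera_model(n)
    if n=="wrist":
        T=np.eye(4);T[:3,:3]=st["tcp_rot"];T[:3,3]=st["eef_pos"];T=T@m["mount"]
        return m,T[:3,:3],T[:3,3]
    return m,m["R"].T,-m["R"].T@m["t"]
def rays(n,uv,st=None):
    m,R,C=pose(n,st)
    p=cv2.undistortPoints(np.float64(uv).reshape(-1,1,2),m["intrinsics"],m["D"])[:,0]
    return np.c_[p,np.ones(len(p))]@R.T,C
def plane(n,uv,z,st=None):
    d,C=rays(n,uv,st); return (C+d*((z-C[2])/d[:,2])[:,None])
def cloud(n,depth,st=None):
    v,u=np.mgrid[:480,:640]
    d,C=rays(n,np.c_[u.ravel(),v.ravel()],st)
    return (C+d*depth.reshape(-1,1)).reshape(480,640,3)
def rect(P):
    (c,s,a)=cv2.minAreaRect(np.float32(P[:,:2])); return np.round(c,1),np.round(s,1),round(a,1)
def comps(mask,minA=40):
    k,l,s,c=cv2.connectedComponentsWithStats(mask.astype(np.uint8))
    return [(l==i) for i in range(1,k) if s[i,4]>=minA]
E
python3 - <<'E'
from hlp import *
for n in("top","side"):
    f=np.load(f"{n}0.npz"); X=cloud(n,f["d"]); hsv=cv2.cvtColor(f["im"],cv2.COLOR_RGB2HSV); h,s,v=cv2.split(hsv)
    ws=(X[...,0]>300)&(X[...,0]<900)&(abs(X[...,1])<450)
    flat=ws&(abs(X[...,2])<8); print(n,"table z",np.median(X[...,2][flat]), "C",pose(n)[2])
    for nm,m in dict(blue=(h>100)&(h<125)&(s>130)&(X[...,2]>33)&(X[...,2]<50),brown=(h>8)&(h<25)&(s>80)&(X[...,2]>28)&(X[...,2]<55),orange=(h>5)&(h<18)&(s>190)&(X[...,2]>15),tall=(X[...,2]>25)&(X[...,2]<85)).items():
        for c in comps(m&ws):
            P=X[c]; print(nm,c.sum(),rect(P),"z",np.percentile(P[:,2],[5,50,95]).round(1))
E
```

```text
top table z -0.20866235091784802 C [ 408.80291331  -34.58416188 1208.66589832]
blue 241 (array([776.9, 273.1]), array([  7.9, 159.9]), 11.2) z [34.3 41.6 49. ]
blue 1189 (array([ 678.5, -174.3]), array([266.5, 121.5]), 47.7) z [35.1 39.6 43.3]
blue 290 (array([635.3, -12.8]), array([14.9, 99.3]), 80.0) z [36.1 39.9 44.2]
brown 3126 (array([ 599.3, -110.5]), array([176.7, 162.1]), 80.9) z [36.4 40.9 45. ]
brown 749 (array([629.1, 339.3]), array([93.7, 93.8]), 35.2) z [31.  46.1 50.6]
brown 1003 (array([480.8, 291.7]), array([148.5,  43. ]), 8.9) z [31.3 35.8 39.4]
orange 58 (array([ 539.1, -366.4]), array([16.5, 33.3]), 59.7) z [15.6 18.9 62.2]
orange 79 (array([412. , 280.1]), array([ 7.8, 40.3]), 9.7) z [29.5 35.6 38.6]
tall 921 (array([806.2, 155.7]), array([148.9,  35.4]), 10.2) z [41.3 53.9 58.5]
tall 782 (array([ 819.2, -235.2]), array([108.4,  22.1]), 89.5) z [27.6 55.5 82.1]
tall 796 (array([ 814.9, -370.4]), array([106.3,  21.1]), 78.6) z [28.2 55.3 81.7]
tall 380 (array([811.8, -99.2]), array([56.5, 37.5]), 80.3) z [30.9 52.4 80.4]
tall 1290 (array([776.9, 281. ]), array([ 1
[... 2157 characters left out ...]
ray([815.2, -97.1]), array([57.8, 36.4]), 80.2) z [29.  50.7 80.7]
tall 866 (array([561.3, 154.8]), array([39.5, 88.4]), 89.6) z [27.5 41.4 45.1]
tall 1223 (array([483.8, 291.9]), array([150.7,  43.7]), 7.7) z [29.6 35.5 38.6]
tall 590 (array([769.9, 147.9]), array([68.1, 30.5]), 8.3) z [42.  54.3 57.7]
tall 852 (array([688.9, 205. ]), array([62.3, 60.5]), 62.8) z [28.8 39.  42.4]
tall 751 (array([846.7, 163. ]), array([72.6, 39.8]), 15.0) z [28.9 52.1 57.2]
tall 1232 (array([632.1, 341.1]), array([95.2, 93.1]), 71.1) z [28.5 46.2 49.8]
tall 530 (array([848.8, 297.9]), array([17.3, 70.8]), 12.6) z [28.  56.2 82.2]
tall 881 (array([819.4, 362.3]), array([50.4, 58.6]), 62.5) z [26.9 37.4 51.4]
```

```bash
cat >> hlp.py <<'E'
def down(deg):
    c,s=np.cos(np.radians(deg)),np.sin(np.radians(deg))
    return np.array([[c,s,0],[s,-c,0],[0,0,-1.]])
def look(name):
    st=ctrl.get_state(); im,d=ctrl.read_camera("wrist")
    cv2.imwrite(f"pics/{name}.png",im[:,:,::-1]); np.savez(f"{name}.npz",im=im,d=d,p=st["eef_pos"],R=st["tcp_rot"]); return st,im,d
E
python3 - <<'E'
from hlp import *
ctrl.move_ptp([560,-110,230],down(-9)); ctrl.set_gripper(0); ctrl.sleep(.3)
st,im,d=look("w1"); print(st["clock"],st["eef_pos"],st["joint_pos"],st["grip_width"])
E
```

```text
3.45 [ 559.99379882 -109.95217897  229.97659337] [-3.32042662e-01  9.23466545e-02  1.67257109e+00 -7.80570009e-06
  1.37671327e+00  1.39576392e+00] 0.06073833241275381
```

View pics/w1.png

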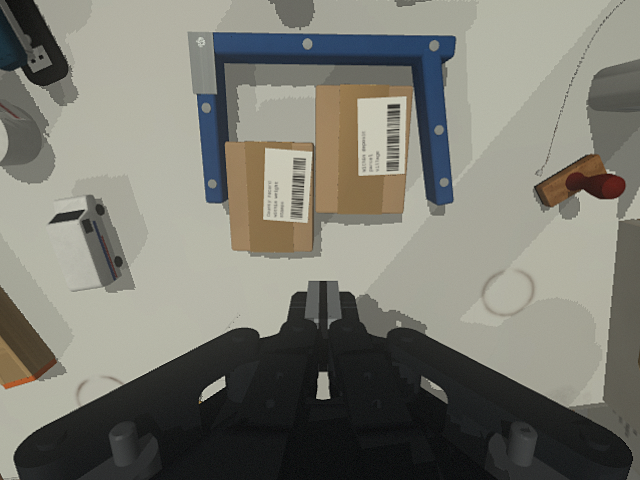

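The wrist view shows the whole frame: left rail front end at (213,200), right at (441,203), back rail at row 48. The smaller parcel (b) is on the left at (270,196) and the larger one (c) is on the right at (362,150).

```bash
cat >> hlp.py <<'E'
def frac(P,lo,hi): return np.percentile(P,[lo,hi]).round(1)
E
python3 - <<'E'
from hlp import *
f=np.load("w1.npz"); st=dict(eef_pos=f["p"],tcp_rot=f["R"]); X=cloud("wrist",f["d"],st)
h,s,v=cv2.split(cv2.cvtColor(f["im"],cv2.COLOR_RGB2HSV)); z=X[...,2]
u,vv=np.meshgrid(np.arange(640),np.arange(480))
top=(h>100)&(h<125)&(s>110)&(abs(z-40)<4)&(u>180)&(u<470)&(vv<220)
L=top&(u<230)&(vv>96); B=top&(u>220)&(u<410); Rr=top&(u>410)&(vv>70)
for n,m in(("L",L),("B",B),("R",Rr)):
    r=rect(X[m]); print(n,m.sum(),r,np.median(z[m]))
# PCA yaw of back rail and left rail
a=[]
for m,k in((L,0),(B,90)):
    P=X[m][:,:2]; P=P-P.mean(0); e=np.linalg.svd(P,full_matrices=False)[2][0]; y=np.degrees(np.arctan2(e[1],e[0]))-k; y=(y+90)%180-90; a.append(y)
print("yaws",a)
yaw=np.radians(np.mean(a)); ex=np.array([np.cos(yaw),np.sin(yaw)]); ey=np.array([-ex[1],ex[0]])
PL,PB=X[L][:,:2],X[B][:,:2]
print("L y",frac(PL@ey,1,99),"x",frac(PL@ex,.3,99.7),"B x",frac(PB@ex,1,99))
print("R front x",frac(X[Rr][:,:2]@ex,.3,99),"R y",frac(X[Rr][:,:2]@ey,1,99))
ox=((np.percentile(PB@ex,50))-84); oy=np.median(PL@ey)-114; print("origin",ox*ex+oy*ey, "front check x", np.percentile(PL@ex,.3)-ox)
O=ox*ex+oy*ey
par=(((h>5)&(h<28)&(s>60))|((s<40)&(v>150)))&(abs(z-41)<4)&(u>218)&(u<420)&(vv>80)&(vv<260)
for n,m in(("left",par&(u<314)&(vv>138)),("right",par&(u>317))):
    P=X[m][:,:2]-O; print(n,"x",frac(P@ex,.5,99.5),"y",frac(P@ey,.5,99.5),rect(X[m]),np.median(z[m]))
np.savez("frame.npz",O=O,yaw=yaw)
E
```

```text
L 1434 (array([638.3, -12.1]), array([17. , 97.1]), 80.3) 39.18352779343891
B 3859 (array([ 712.7, -127.3]), array([168.8,  17. ]), 80.1) 38.955885200465275
R 2192 (array([ 614.7, -230.7]), array([125.2,  17.4]), 2.6) 39.162272017726934
yaws [np.float64(-10.130284662195379), np.float64(-9.86661096964042)]
L y [ 91.7 106.8] x [582.2 679.1] B x [716. 732.]
R front x [584.2 703.9] R y [-138.1 -101.1]
origin [ 627.39254242 -125.88004047] front check x -57.509029561113834
left x [-108.6    0.3] y [15.  98.6] (array([583.5, -60.2]), array([ 84.2, 110.7]), 80.5) 41.63501868192964
right x [-66.8  51.8] y [-76.1   9.8] (array([ 613.7, -157.7]), array([ 86.9, 120.4]), 80.8) 39.65711218908385
```

```bash
cat >> hlp.py <<'E'
try:
    _f=np.load("frame.npz"); O,YAW=_f["O"],float(_f["yaw"]); YD=np.degrees(YAW)
    Rf=np.array([[np.cos(YAW),-np.sin(YAW)],[np.sin(YAW),np.cos(YAW)]])
except Exception: pass
def W(x,y,z): return np.r_[O+Rf@[x,y],z]
def F(p): return np.r_[Rf.T@(np.array(p[:2])-O),p[2]]
def rep(*a):
    s=ctrl.get_state(); print(*a,"t",round(s["clock"],2),"F",F(s["eef_pos"]).round(1),"f",(Rf.T@s["contact_force"][:2]).round(1),s["contact_force"][2].round(1),"w",round(s["grip_width"],1),round(s["grasp_force"],1))
E
python3 - <<'E'
from hlp import *
ctrl.move_ptp(W(-138,57,60),down(YD)); ctrl.move_linear(W(-138,57,14),feed=150); rep("a")
print(ctrl.move_linear(W(-38,57,14),feed=60,guard=10)); rep("b")
ctrl.move_linear(W(-100,57,14),feed=200); ctrl.move_linear(W(-100,-33,14),feed=200)
print(ctrl.move_linear(W(-46,-33,14),feed=60,guard=10)); rep("c")
ctrl.move_linear(W(-75,-33,14),feed=200); ctrl.move_linear(W(-75,-33,230),feed=300); ctrl.sleep(.2)
st,im,d=look("w2"); rep("look")
E
```

```text
a t 4.74 F [-136.8   56.6   15. ] f [ 0.7 -0.8] -0.1 w -0.1 0.0
True
b t 6.13 F [-46.7  56.8  13.1] f [-0.1 -0.4] 0.7 w 0.1 0.0
True
c t 7.87 F [-56.3 -32.9  13.2] f [0.3 0.6] 0.5 w 0.1 0.0
look t 9.23 F [-76.  -32.8 227.8] f [0.6 0. ] 0.4 w 0.0 0.0
```

View pics/w2.png

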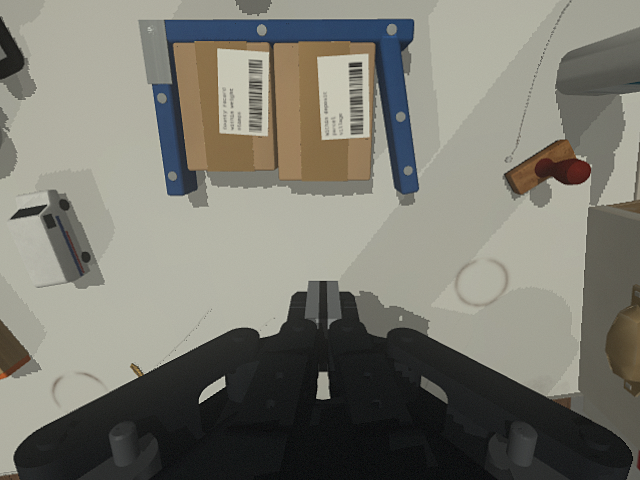

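Both parcels now sit against the back rail, with their fronts at about rows 170 and 180. The finger stops also match the home depth. Next is a close look at the wedge.

```bash
python3 - <<'E'
from hlp import *
ctrl.set_gripper(70); ctrl.move_ptp([400,285,200],down(8.5)); ctrl.sleep(.3)
st,im,d=look("w3"); rep("look"); X=cloud("wrist",d,st); z=X[...,2]
h,s,v=cv2.split(cv2.cvtColor(im,cv2.COLOR_RGB2HSV))
m=(h>3)&(h<28)&(s>80)&(abs(z-36)<4)&(X[...,0]>380)&(X[...,0]<590)&(abs(X[...,1]-290)<60)
for c in comps(m,300):
    P=X[c][:,:2]; print(c.sum(),rect(P),np.median(z[c]))
    q=(P-P.mean(0)); e=np.linalg.svd(q,full_matrices=False)[2][0]; e*=np.sign(e[0]); n=np.array([-e[1],e[0]])
    print("yaw",np.degrees(np.arctan2(e[1],e[0])),"x",frac(P@e,.3,99.7),"orig",frac(P@e,.3,99.7).mean()*e+np.median(P@n)*n)
    t=P@e; lo,hi=frac(t,.3,99.7)
    for k in np.linspace(lo+8,hi-8,7):
        w=frac((P@n)[abs(t-k)<4],1,99); print(round(k-(lo+hi)/2),w.mean().round(1),(w[1]-w[0]).round(1))
o=(h>3)&(h<14)&(s>200)&m
E
```

```text
look t 11.92 F [-294.9  364.9  200. ] f [-0.5  0.1] 0.5 w 70.4 0.0
5378 (array([483.3, 291.5]), array([149.6,  41.8]), 7.8) 35.13378365048803
yaw 8.972052973757627 x [448.6 596.8] orig [482.89470191 293.12572313]
-66 214.0 41.7
-44 214.3 38.2
-22 214.6 33.0
0 214.4 28.7
22 214.4 24.7
44 214.4 19.6
66 214.4 14.7
```

```bash
python3 - <<'E'
from hlp import *
G=50; o=np.array([482.9,293.1]); a=np.radians(9.0); g=o-G*np.array([np.cos(a),np.sin(a)])
ctrl.move_ptp(np.r_[g,50],down(9)); ctrl.move_linear(np.r_[g,3],feed=80); rep("at")
ctrl.set_gripper(20,40); rep("grip")
ctrl.move_linear(np.r_[g,85],feed=150); rep("lift")
b=np.radians(6)
def T(d,z): return W(-10-(d+G)*np.cos(b),-85-(d+G)*np.sin(b),z)
ctrl.move_linear(T(150,85),down(YD+6),feed=250)
ctrl.move_linear(T(150,25),feed=150); ctrl.sleep(.3); st,im,d=look("w4"); rep("pre")
E
```

```text
at t 13.32 F [-262.3  371.3    2.8] f [0.3 0.4] 0.0 w 70.0 0.0
grip t 13.69 F [-261.8  371.7    3.8] f [-0.2 -0.7] 5.0 w 40.8 40.4
lift t 14.39 F [-263.   370.8   84.1] f [-0.  -0.8] -1.5 w 41.0 40.3
pre t 17.36 F [-208.3 -106.2   25.7] f [-1.   0.4] 0.4 w 41.0 40.2
```

View pics/w4.png

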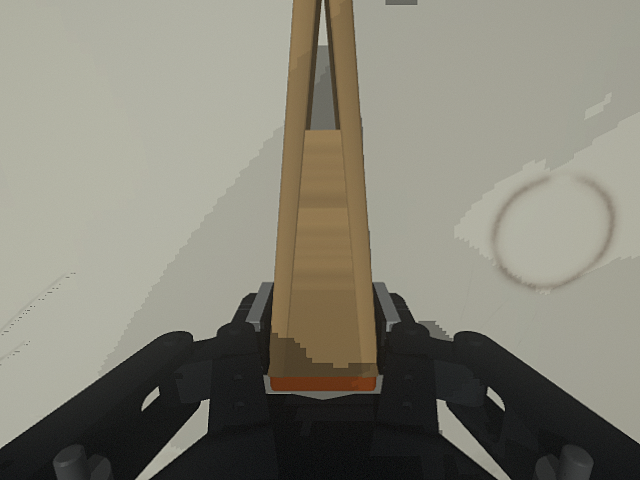

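The wedge is held straight in the gripper, centred at column 322. Inserting it now.

```bash
python3 - <<'E'
from hlp import *
G=50; b=np.radians(6)
def T(d,z): return W(-10-(d+G)*np.cos(b),-85-(d+G)*np.sin(b),z)
ctrl.move_linear(T(150,4),feed=60,guard=8); rep("low")
z=max(4,ctrl.get_state()["eef_pos"][2]+.5)
print(ctrl.move_linear(T(28,z),feed=70,guard=12)); rep("in")
p=ctrl.get_state()["eef_pos"]; f=F(p); print("wedge origin est",f[:2]+G*np.array([np.cos(b),np.sin(b)]))
ctrl.set_gripper(62); rep("rel")
up=p.copy(); up[2]=60; ctrl.move_linear(up,feed=150); ctrl.set_gripper(0)
im,d=ctrl.read_camera("top"); cv2.imwrite("pics/top2.png",cv2.resize(im[100:330,240:560,::-1],None,fx=2.4,fy=2.4)); rep("end")
E
```

```text
low t 17.76 F [-209.1 -105.8    3.4] f [-1.5 -0.2] 6.3 w 40.8 40.8
False
in t 19.66 F [-87.7 -93.1   4. ] f [ 0.7 -1.6] -0.4 w 41.3 40.5
wedge origin est [-37.98919608 -87.86174624]
rel t 20.0 F [-87.6 -93.    4. ] f [0.9 0.2] 0.5 w 61.8 0.0
end t 21.18 F [-87.7 -93.1  60. ] f [-1.3  0.6] -1.1 w -0.1 0.0
```

View pics/top2.png

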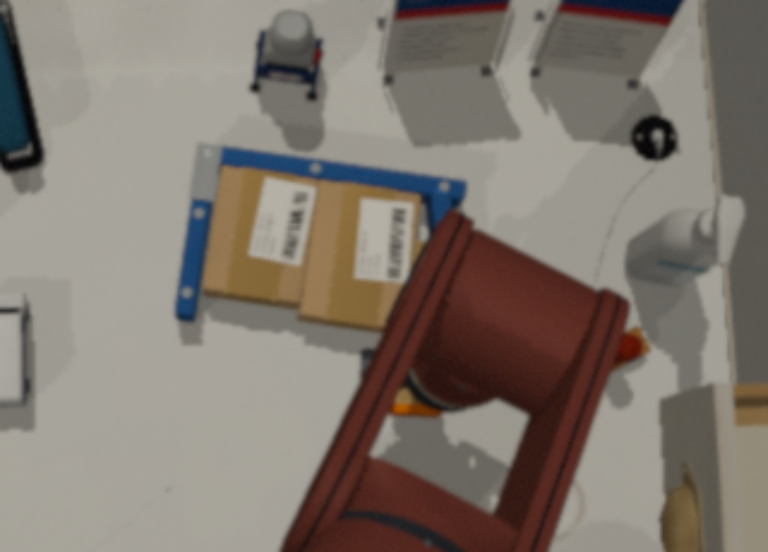

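```bash
python3 - <<'E'
from hlp import *
b=np.radians(6)
def T(d,z): return W(-10-(d+86)*np.cos(b),-85-(d+86)*np.sin(b),z)
ctrl.move_linear(T(50,60),feed=200); ctrl.move_linear(T(50,16),feed=120); rep("s")
hit=ctrl.move_linear(T(-8,16),feed=25,guard=24); print(hit); rep("push")
f=F(ctrl.get_state()["eef_pos"]); print("wedge x est",f[0]+86*np.cos(b))
E
```

```text
s t 22.14 F [-144.9  -99.2   15.9] f [0.9 0.7] -0.1 w 0.3 0.0
True
push t 24.18 F [-95.3 -93.1  14.2] f [ 0.7 -0. ] 0.5 w -0.2 0.0
wedge x est -9.736597380663753
```

```bash
python3 - <<'E'
from hlp import *
b=np.radians(6)
def T(d,z): return W(-10-(d+86)*np.cos(b),-85-(d+86)*np.sin(b),z)
ctrl.move_linear(T(6,16),feed=60)
print(ctrl.move_linear(T(-12,16),feed=20,guard=28)); rep("push2")
ctrl.move_linear(T(40,16),feed=150); ctrl.move_linear(T(70,230),feed=250); ctrl.sleep(.3)
st,im,d=look("w5"); rep("look"); X=cloud("wrist",d,st); z=X[...,2]
h,s,v=cv2.split(cv2.cvtColor(im,cv2.COLOR_RGB2HSV)); fr=(X[...,:2]-O)@Rf
m=(h>3)&(h<28)&(s>80)&(abs(z-36)<5)&(fr[...,0]>-110)&(fr[...,0]<80)&(fr[...,1]<-50)
o=m&(h<14)&(s>180)
print("orange",o.sum(),frac(fr[o][:,0],2,98),frac(fr[o][:,1],2,98))
p=(z>34)&(z<46)&(fr[...,1]>-40)&(fr[...,1]<95)&(fr[...,0]>-120)
for n,y in(("b",55),("c",-30)):
    q=p&(abs(fr[...,1]-y)<20)&(fr[...,0]<0); print(n,"front",frac(fr[q][:,0],1,99)[0])
E
```

```text
True
push2 t 25.07 F [-95.5 -93.2  14.1] f [0.2 1. ] -0.0 w 0.3 0.0
look t 26.85 F [-165.5 -101.2  229.2] f [ 0.7 -0.4] 1.0 w 0.1 0.0
orange 185 [-83.5 -74.6] [-112.  -73.]
b front -35.5
c front -44.2
```

View pics/w5.png

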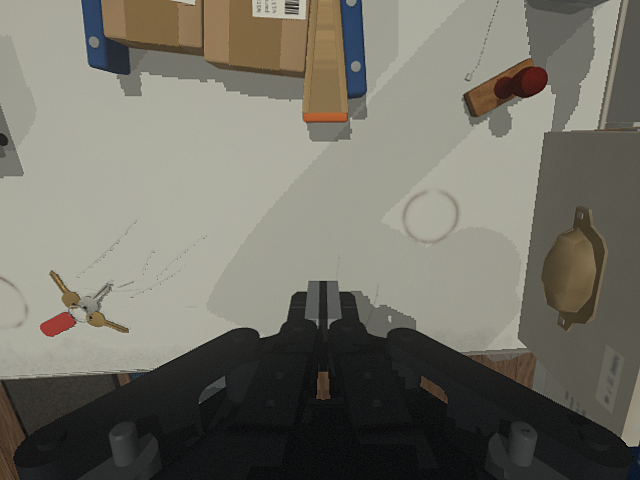

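The wedge sits in the gap with its orange end at (325,117), about 24 mm out of the mouth. A second push to 28 N did not move it, so it is tight, and both parcels are still home. Handing in.

```bash
python3 -c "
from cell import ctrl
print(ctrl.sign_off())"
```

```text
the job is handed in; nothing more can be done
None
```

Job handed in, verdict not reported: both parcels are within about 1 mm of home at the back rail, and the wedge is jammed at about x = -10 mm and stayed put under a second 28 N push, in about 27 s of robot time.

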